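Put the spinner coin's tray away under the cedar step

ROBOT

A 7-joint arm with a two-finger parallel gripper is mounted at the origin on the work surface. World frame = base frame: x ahead of the robot, y to its left, z up, the work surface at z = 0. Lengths are in m, angles in rad, forces in N, time in s.
With the tool pointing down it reaches from about 0.4 to 0.9 m from the base axis. Payload 5.5 kg.
Tool frame: the origin (TCP) lies midway between the tips of the shut fingers; the grasp point (between the pads) lies 19 mm behind it (manip.grip_depth is the distance from the TCP to the grasp point, in m); z points along the fingers, x is the direction in which the jaws open and shut, and the axes are right-handed (so a half turn about z gives the same grasp; the last joint's range is limited). The gripper opens to 92 mm and grips with 3 to 60 N. Pads are 19 mm wide; open, the fingers measure 130 mm over their backs; the gripper's body (75 mm by 190 mm) begins 47 mm behind the grasp point.
Start: joints at [1.384, 0.501, -0.427, 1.55, 0.221, 1.138, -0.21], TCP at [0.283, -0.585, 0.227] pointing down, gripper open.
Joint ranges: [-2.88, 2.88], [-0.31, 2.03], [-1.54, 1.56], [0.2, 2.42], [-1.41, 4.55], [0.19, 2.02], [-2.57, 2.57]. Speed limits (rad/s): [2.57, 2.57, 3.14, 3.14, 3.14, 3.14, 3.14].

INTERFACE

Orientations are given as a unit quaternion [x, y, z, w].
In Python, from bench import manip, effector, viewer gives the robot as it stands. Calls block until the motion is done:
- manip.move_pose(position, orientation): joint-space move of the TCP to a pose.
- manip.servo_line(position, ori=None, vel=0.15): straight line of the TCP; ori=None keeps the orientation; vel is the mean speed in m/s.
- manip.movej(angles): joint-space move.
- effector.open_jaws() and effector.close(f_grip=None): open the fingers fully, or close them until they stop; f_grip is the grip in N (None keeps the last).
- manip.sleep(seconds).
- manip.solve_ik(position, orientation): joint angles nearest the present ones, or None.
- viewer.get_image(name): name is "scene" or "top"; returns the picture (384x512x3 uint8, red, green, blue); there is no depth.
- viewer.get_calibration(name): a dict with "vfov" (degrees; the focal length in pixels is half the picture's height over the tangent of half this angle, whatever the lens; pixels are square), "cx", "cy" (the principal point, pixels), "eye" and "attitude" of the camera in the world. Camera axes: x right, y down, z forward; pixel columns grow to the right and rows downward; lengths in m; the calibration is good to about 2 mm. A picture is of the moment at which its call begins. get_calibration takes no time and is no camera call.
A pose or a line that the arm cannot do raises manip.PlanningError and nothing moves.
- manip.hand_in(): hands the job in, once; it reports no verdict.
Readings, each from a call of its own:
- manip.current_clock(): time.
- manip.current_q(): joint angles.
- manip.current_joint_velocities(): joint speeds.
- manip.current_tau(): joint torques, N m.
- manip.current_tool_pos(): TCP position.
- manip.current_tcp_rot(): TCP orientation.
- manip.current_force(): force on the tool from outside, world axes, zero at the start.
- manip.current_wrist_torque(): the same for the moment, N m.
- manip.current_finger_gap(): finger opening in m.
Only numpy, scipy, OpenCV 4.12 (cv2) and the standard library are available. Lean on these libraries where they do the work, as an engineer would, in place of code of your own. Each camera call takes 0.05 s, during which the arm holds its last target. There are 200 camera calls.

TASK

Put the spinner coin away for the day: slide the yellow tray, with the aluminium coin still lying in it, along the shelf into the bay under the dark cedar step until it is fully home, and let go. Leave the blue tray where it is.

Things in the scene. Friction and masses are not known exactly. Their poses are not given: they have to be found in the camera images.
- yellow_tray: Loose yellow tray flat on the shelf, 180 g. Box 110 (x) x 90 (y) x 22 mm high, 4 mm walls and floor; origin: centre of its underside; +x end enters the bay first. Beyond the -x end, a lip (43 mm long, 60 wide, 6 thick) bears an upright beech pull centred 80 mm from the origin along -x: 26 mm along x, 14 mm thick in y (pinch it across that from above), top 58 mm above the shelf.
- bay_home (a point): Where the yellow tray's origin lies when home; +x points into the bay under the fixed dark step. Mouth 55 mm from here along -x; slot 98 mm wide, 34 mm high, no sill; back wall stops the tray 2 mm past here. Roof top 46 mm up (glass dome on it to 80). Wings 18 mm high, 8 thick, flare from 98 mm apart at the mouth to 134 mm, 28 mm in front. Home, the box is flush with the mouth, the pull outside.
- coin: Loose aluminium spinner coin, 40 mm diameter, 6 mm thick with a small dark nub on top (9 mm in all), lying flat on the yellow tray's floor. Origin: centre of its underside.
- blue_tray: Loose blue tray, same shape, size and axes as the yellow one, holding a pink bumpy disc, on the other side of the bay (left and right vary). Not to be moved. Origin: centre of its box's underside.
Not all that is in view belongs to the job. Of the things that look like the coin, take the one that is nearest to the robot's base at the start. There is more than one size of the yellow_tray; the one meant has the size given above.

How it is judged:
By the outcome, as a careful person would: the job done as asked, in the order asked, and still so for the second after the job is handed in, with the robot touching nothing.
It also fails if it takes over 43 s, if anything falls off the work surface, if the arm or the gripper's body presses on something with over 40 N, if the wrist force passes 120 N, or if a joint passes its speed limit or range.

## Working session

There is one attempt and no reset: what is moved stays moved. The work goes in short steps, each a Python script; the robot and the scene stay as the last script left them, time stands still between calls to the robot, and variables do not carry over. Pictures are saved under pics/ and viewed, on a budget of 10 in all, crops included, one or two more only if the job needs it, and the job is handed in when it is done.

```bash
mkdir -p pics
python3 - <<'E'
from bench import manip, effector, viewer
import cv2
for n in("scene","top"):
    cv2.imwrite(f"pics/{n}0.png",cv2.resize(viewer.get_image(n)[:,:,::-1],(800,600),interpolation=cv2.INTER_CUBIC))
    cv2.imwrite(f"pics/{n}0raw.png",viewer.get_image(n)[:,:,::-1])
    print(viewer.get_calibration(n))
print(manip.current_clock(),manip.current_tcp_rot())
E
```

```text
{'vfov': 48.67102597943821, 'cx': 256.30450591869095, 'cy': 195.40780389991946, 'eye': array([ 1.02798515, -0.43946071,  1.08141369]), 'attitude': array([ 0.88070628,  0.35886803, -0.12171905, -0.28417365])}
{'vfov': 46.12868244137425, 'cx': 264.0641410810665, 'cy': 191.6640409370124, 'eye': array([0.29741744, 0.07781783, 1.14736037]), 'attitude': array([-0.70115169,  0.70684587, -0.05787588,  0.07352289])}
0.2 [ 8.47005986e-01 -5.31583013e-01 -4.98651265e-04 -3.33835223e-04]
```

View pics/scene0.png

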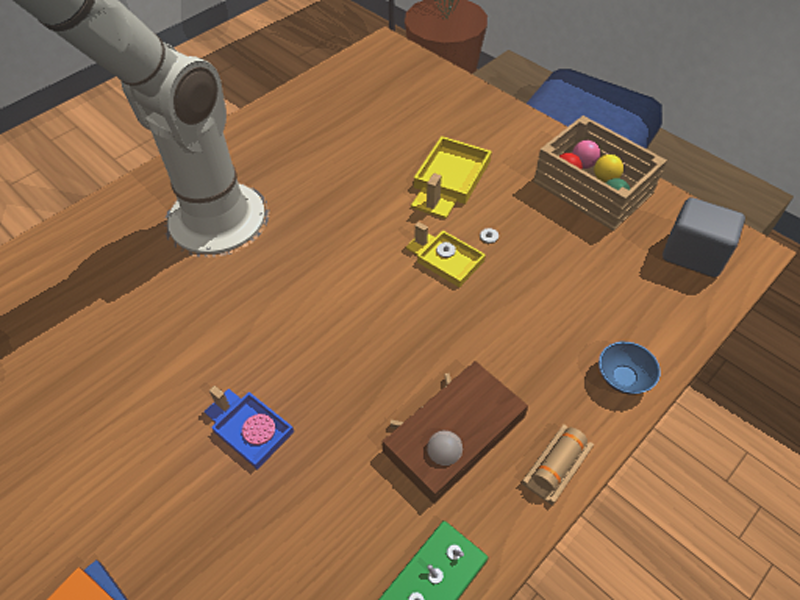

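View pics/top0.png

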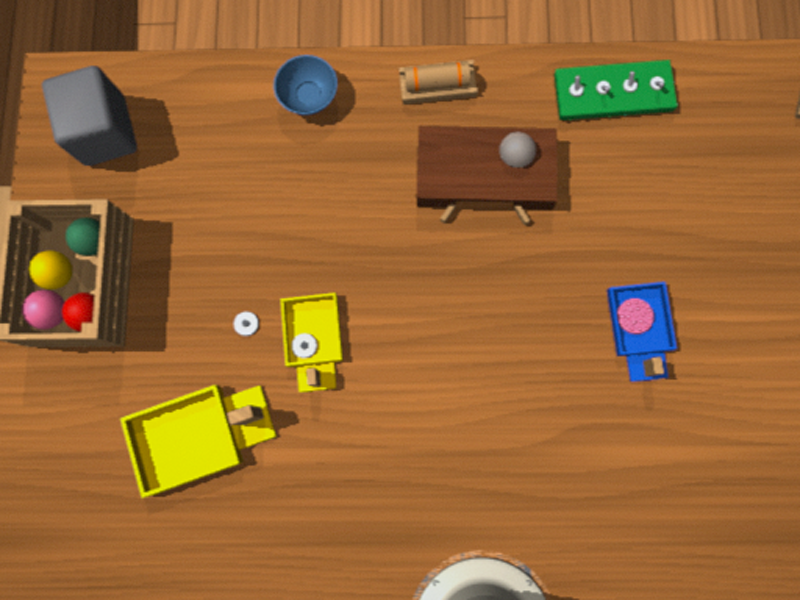

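The two yellow trays are at top-view (312,330), small with a disc in it at (305,345), and at (185,440), clearly larger. The other disc is at (245,323), farther from the base. The cedar step is at (487,165) with wings at (448,213) and (522,213), and the blue tray is at (642,320). The small tray fits, which I'll confirm by size.

```bash
cat > h.py <<'E'
import numpy as np, cv2
from scipy.spatial.transform import Rotation as R
from bench import manip, effector, viewer
def ray(n,uv):
    c=viewer.get_calibration(n); f=192/np.tan(np.radians(c["vfov"]/2))
    uv=np.atleast_2d(uv).astype(float)
    d=np.c_[(uv[:,0]-c["cx"])/f,(uv[:,1]-c["cy"])/f,np.ones(len(uv))]
    return np.array(c["eye"]),R.from_quat(c["attitude"]).apply(d)
def on_plane(n,uv,z):
    e,d=ray(n,uv); return (e+d*((z-e[2])/d[:,2])[:,None])
def pix(n,p):
    c=viewer.get_calibration(n); f=192/np.tan(np.radians(c["vfov"]/2))
    q=R.from_quat(c["attitude"]).inv().apply(np.atleast_2d(p)-c["eye"])
    return q[:,:2]/q[:,2:]*f+[c["cx"],c["cy"]]
def img(n): return viewer.get_image(n)[:,:,::-1].copy()
def yellow(im):
    return cv2.inRange(cv2.cvtColor(im,cv2.COLOR_BGR2HSV),(24,150,60),(36,255,255))
E
python3 - <<'E'
from h import *
np.set_printoptions(precision=4,suppress=True)
for n in("top","scene"):
    im=cv2.imread(f"pics/{n}0raw.png"); hsv=cv2.cvtColor(im,cv2.COLOR_BGR2HSV)
    for nm,m in(("yel",yellow(im)),("blue",cv2.inRange(hsv,(110,170,60),(125,255,255)))):
        for c in cv2.findContours(m,0,2)[0]:
            if cv2.contourArea(c)<150: continue
            print(n,nm,cv2.contourArea(c),cv2.boundingRect(c))
            q=cv2.approxPolyDP(c,2.5,True)[:,0]
            for a,b in zip(q,on_plane(n,q,.022)): print("   ",a,b[:2])
im=cv2.imread("pics/top0raw.png")
# approx step corners (top px/1.5625)
print(on_plane("top",np.array([[418,127],[556,128],[556,203],[417,198]])/1.5625,.046))
print("wing tips",on_plane("top",np.array([[445,218],[527,220]])/1.5625,.018))
a=cv2.resize(im[170:265,145:235],None,fx=6,fy=6,interpolation=2)
cv2.imwrite("pics/c1.png",a)
b=cv2.resize(im[70:150,250:380],None,fx=6,fy=6,interpolation=2);cv2.imwrite("pics/c2.png",b)
E
```

```text
top yel 4382.0 (77, 246, 100, 73)
    [167 248] [0.3689 0.3452]
    [142 255] [0.3521 0.4072]
    [136 246] [0.3745 0.4232]
    [ 77 267] [0.3236 0.5685]
    [ 90 317] [0.2033 0.5279]
    [154 295] [0.2547 0.3733]
    [152 286] [0.2763 0.3791]
    [176 279] [0.2929 0.3203]
top yel 1945.0 (179, 187, 40, 64)
    [214 187] [0.5229 0.2299]
    [179 191] [0.5134 0.3193]
    [182 232] [0.4086 0.3087]
    [190 235] [0.4009 0.2884]
    [191 250] [0.3636 0.285 ]
    [214 247] [0.3706 0.2277]
    [213 232] [0.4079 0.2307]
    [218 230] [0.4129 0.2182]
top yel 489.0 (18, 160, 28, 25)
    [ 24 162] [0.5945 0.7271]
    [ 18 170] [0.5732 0.7409]
    [ 22 181] [0.5439 0.7276]
    [ 36 184] [0.5356 0.6903]
    [ 43 180] [0.5459 0.673 ]
    [ 45 172] [0.5671 0.6695]
    [ 40 163] [0.5913 0.6847]
scene yel 727.0 (265, 148, 46, 32)
    [274 150] [0.3909 0.2767]
    [274 155] [0.4061 0.2605]
    [265 161] [0.4027 0.2209]
    [293 179] [0.5185 0.2285]
    [310 163] [0.5142 0.3167]
    [284 148] [0.4089 0.3065]
    [278 152] [0.4066 0.2794]
scene yel 992.0 (265, 87, 50, 43)
    [282  87] [0.1942 0.531 ]
    [265 113] [0.2459 0.3842]
    [274 115] [0.2762 0.3991]
    [277 110] [0.2663 0.4255]
    [281 111] [0.2802 0.4317]
    [282 119] [0.3105 0.4039]
    [299 125] [0.3736 0.4231]
    [296 129] [0.379  0.4012]
    [314  97] [0.3176 0.5715]
scene blue 1174.5 (136, 249, 51, 48)
    [146 249] [ 0.3872 -0.2498]
    [147 258] [ 0.4123 -0.2651]
    [153 256] [ 0.4193 -0.2495]
    [137 268] [ 0.4174 -0.303 ]
    [136 274] [ 0.4302 -0.3156]
    [163 296] [ 0.5333 -0.3035]
    [186 273] [ 0.5258 -0.2184]
    [159 251] [ 0.4188 -0.228 ]
    [154 256] [ 0.4213 -0.2475]
[[ 0.7975  0.0909  0.046 ]
 [ 0.792  -0.138   0.046 ]
 [ 0.6621 -0.1324  0.046 ]
 [ 0.6737  0.0935  0.046 ]]
wing tips [[ 0.6478  0.0475  0.018 ]
 [ 0.6425 -0.0885  0.018 ]]
```

View pics/c1.png

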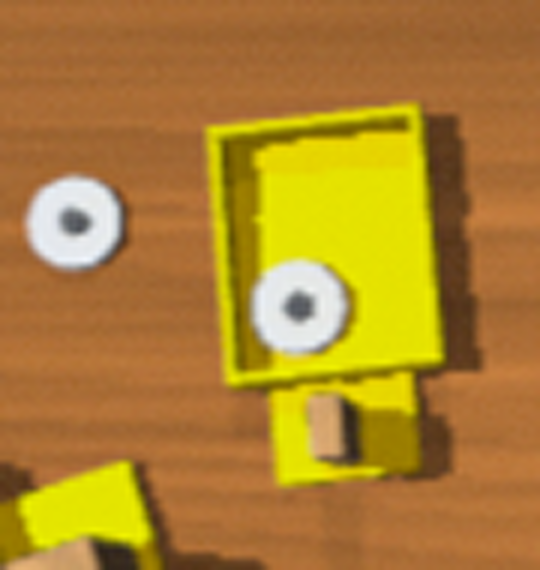

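View pics/c2.png

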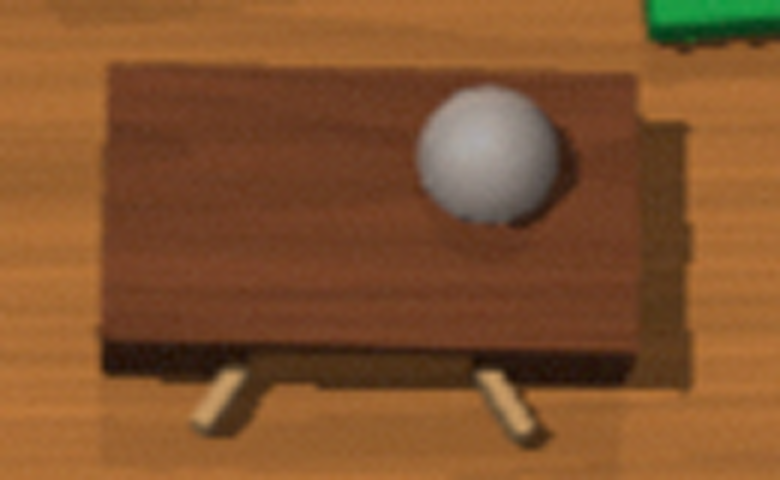

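The crops show the coin with its dark nub in the small yellow tray (crop c1 (300,307)). Its rim measures about 107 x 90 mm, so this is the tray meant. The bay has beech wings and a dome on the roof (crop c2). Next I'll fit the bay and cross-check the pull.

Run:
```python
from h import *
np.set_printoptions(precision=4,suppress=True)
for n,box in(("top",(255,65,370,150)),("scene",(235,225,345,330))):
    im=cv2.imread(f"pics/{n}0raw.png"); x0,y0,x1,y1=box
    hsv=cv2.cvtColor(im,cv2.COLOR_BGR2HSV)
    m=np.zeros(im.shape[:2],np.uint8)
    # the step's lit top: redder & darker than the table
    s=(hsv[...,0]<=9)&(hsv[...,2]>60)&(hsv[...,2]<150)&(hsv[...,1]>90)
    m[y0:y1,x0:x1]=s[y0:y1,x0:x1]*255
    m=cv2.morphologyEx(m,3,np.ones((5,5)));m=cv2.morphologyEx(m,2,np.ones((5,5)))
    c=max(cv2.findContours(m,0,2)[0],key=cv2.contourArea)
    h=cv2.convexHull(c); q=cv2.approxPolyDP(h,4,True)[:,0]
    p=on_plane(n,q,.046)
    print(n,cv2.contourArea(c)); 
    for a,b in zip(q,p): print("  ",a,b[:2])
    r=cv2.minAreaRect((on_plane(n,h[:,0],.046)[:,:2]*1000).astype(np.float32)); print("  rect mm",r)
    # wings: beech pixels near the mouth
    w=cv2.inRange(hsv,(10,40,140),(22,140,255)); w[:, :x0]=0;w[:,x1:]=0;w[:y0]=0;w[y1:]=0
    for c in cv2.findContours(w,0,2)[0]:
        if cv2.contourArea(c)>8: print("  wing",on_plane(n,cv2.boxPoints(cv2.minAreaRect(c)),.018)[:,:2].tolist())
print("pull top",on_plane("top",[[145+324/6,170+425/6]],.058))
print(pix("top",[[.3834,.2601,.058]]),pix("scene",[[.3834,.2601,.058]])*1.5625)
```

```text
top 382.5
   [272  82] [0.7953 0.0793]
   [286  84] [0.7892 0.0429]
   [282 117] [0.6992 0.0545]
   [269 114] [0.7078 0.0878]
  rect mm ((747.1636352539062, 63.699913024902344), (44.6067008972168, 95.59373474121094), 86.68116760253906)
  wing [[0.6657728101255607, -0.06925403421426007], [0.6702850589046638, -0.07599980879441601], [0.644435374733666, -0.09144838870537911], [0.6399578914828213, -0.08472289444198972]]
  wing [[0.6490582741173825, 0.05573709070277285], [0.671447743722911, 0.04098102271547896], [0.6667466609095992, 0.03443280565259244], [0.6443915876580157, 0.049197541754545736]]
  wing [[0.7903141859193368, -0.04673292865813766], [0.8038272568891904, -0.08693956355381216], [0.7910292989871736, -0.090465623683399], [0.7775612320039955, -0.050335948220242344]]Traceback (most recent call last):
  File "<stdin>", line 11, in <module>
ValueError: max() iterable argument is empty
```

Wing tips are 133.9 mm apart (134 stated), which puts the bay axis at yaw about -1.9° and home at about (0.725,-0.0205). Now I'll check the pull and hover above it.

```bash
cat >> h.py <<'E'
def tq(yaw):  # tool down, jaws across the tray's y; yaw in deg
    a=np.radians(yaw-90)/2; return [np.cos(a),np.sin(a),0,0]
def pull(o,yaw): y=np.radians(yaw); return np.array(o)-.08*np.array([np.cos(y),np.sin(y)])
HOME=np.array([.7252,-.0205]); BYAW=-1.9
E
python3 - <<'E'
from h import *
np.set_printoptions(precision=4,suppress=True)
print("pull top",on_plane("top",[[145+324/6,170+425/6]],.058), "from box",pull([.463,.2685],6))
im=cv2.imread("pics/scene0raw.png");hsv=cv2.cvtColor(im,cv2.COLOR_BGR2HSV)
o=[.463,.2685];P=pull(o,6)
manip.move_pose([*P,.17],tq(6))
print(manip.current_clock(),manip.current_tool_pos(),manip.current_q())
a=img("scene");b=img("top")
print(pix("scene",[[*P,.058]]),pix("top",[[*P,.058]]))
a=cv2.resize(a[115:195,235:335],(500,400));b=cv2.resize(b[180:260,145:245],(500,400))
cv2.imwrite("pics/h.png",cv2.resize(np.hstack([a,b]),(800,320)))
E
```

```text
pull top [[0.3833 0.2595 0.058 ]] from box [0.3834 0.2601]
3.1917 [0.384  0.2596 0.17  ] [-0.4688  0.2188 -0.2059  2.0646  0.0587  0.8634 -2.1754]
[[269.1255 144.0991]] [[198.7209 240.7843]]
```

View pics/h.png

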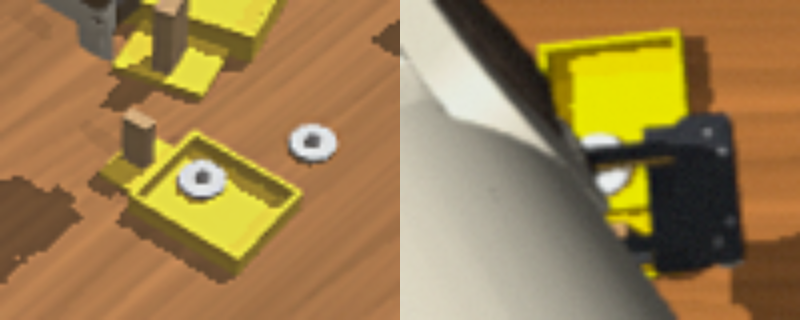

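The pull is confirmed in two ways, agreeing within 1 mm. Left panel: pull at (138,135), coin at (202,180) in the tray. I'll check IK along the path, then descend and grip.

Run:
```python
from h import *
np.set_printoptions(precision=3,suppress=True)
Z=.029
pre=HOME-.165*np.array([np.cos(np.radians(BYAW)),np.sin(np.radians(BYAW))])
for f in(0,180):
  for o,y in(([.463,.2685],6),(pre,BYAW),(HOME,BYAW)):
    q=manip.solve_ik([*pull(o,y),Z],tq(y+f)); print(f,q)
manip.servo_line([*pull([.463,.2685],6),Z],vel=.1)
print(manip.current_tool_pos(),manip.current_force())
effector.close(f_grip=25)
print(manip.current_finger_gap(),manip.current_force(),manip.current_clock())
```

```text
0 [-0.51   0.468 -0.169  2.147  0.148  0.538 -2.255]
0 [-0.027  0.482 -0.004  2.111  0.003  0.548 -1.637]
0 [-0.033  0.692  0.027  1.696 -0.025  0.753 -1.599]
180 [-0.091  0.561 -0.673  2.133  0.591  0.638  0.496]
180 [ 0.408  0.542 -0.526  2.097  0.464  0.617  1.096]
180 [ 0.393  0.774 -0.577  1.68   0.533  0.85   1.123]
[0.384 0.26  0.029] [ 0.454  0.013 -0.872]
0.013970697951936666 [ 0.073  0.045 -0.358] 6.0333
```

Gap is 14.0 mm, so it has the pull. Now slide to the pre-mouth point.

Run:
```python
from h import *
np.set_printoptions(precision=4,suppress=True)
u=np.array([np.cos(np.radians(BYAW)),np.sin(np.radians(BYAW))])
pre=HOME-.165*u
manip.servo_line([*pull(pre,BYAW),.029],ori=tq(BYAW),vel=.08)
manip.sleep(.2)
print(manip.current_clock(),manip.current_tool_pos(),manip.current_force(),manip.current_finger_gap())
a=img("scene");b=img("top");cv2.imwrite("pics/s2raw.png",a)
c=np.array([*pre,.022]);s=np.radians(BYAW);v=np.array([-u[1],u[0]])
print("expected rim", [pix("scene",[[*(pre+i*.055*u+j*.045*v),.022]])[0].round(1).tolist() for i,j in((1,1),(1,-1),(-1,-1),(-1,1))])
m=yellow(a)
for k in cv2.findContours(m,0,2)[0]:
    if cv2.contourArea(k)>150:
        q=cv2.approxPolyDP(k,2.5,True)[:,0]; print(q.tolist()); print(on_plane("scene",q,.022)[:,:2])
cv2.imwrite("pics/s2.png",np.hstack([cv2.resize(a[170:330,170:350],(400,355)),cv2.resize(b[60:240,220:400],(400,355))]))
```

```text
10.0 [ 0.4803 -0.0123  0.029 ] [ 0.245   0.3538 -0.7822] 0.013704959184135796
expected rim [[272.2, 237.0], [249.4, 256.4], [223.6, 232.0], [246.3, 214.0]]
[[245, 215], [242, 218], [248, 217], [270, 237], [265, 241], [254, 231], [247, 236], [241, 235], [238, 228], [244, 221], [225, 232], [250, 258], [272, 237]]
[[ 0.5065  0.0267]
 [ 0.5077  0.013 ]
 [ 0.518   0.0279]
 [ 0.6122  0.0236]
 [ 0.611   0.0041]
 [ 0.565   0.0058]
 [ 0.5623 -0.0202]
 [ 0.5475 -0.0299]
 [ 0.5242 -0.0195]
 [ 0.5195  0.0097]
 [ 0.5069 -0.0553]
 [ 0.6187 -0.0642]
 [ 0.6163  0.0276]]
[[282, 87], [265, 113], [274, 115], [279, 110], [282, 119], [297, 123], [298, 127], [314, 97]]
[[0.1942 0.531 ]
 [0.2459 0.3842]
 [0.2762 0.3991]
 [0.2715 0.4305]
 [0.3105 0.4039]
 [0.362  0.4257]
 [0.3776 0.4133]
 [0.3176 0.5715]]
```

View pics/s2.png

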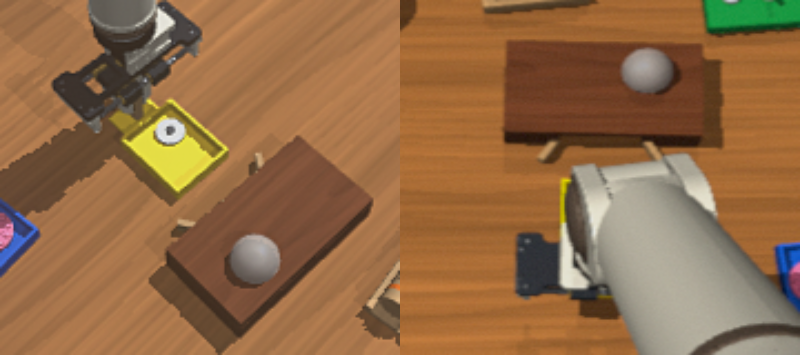

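The tray is lined up with the bay with the coin in it (left panel, coin (170,131)). The rim corners are within 2 px of expected. Now I'll insert in steps, watching the force.

Run:
```python
from h import *
np.set_printoptions(precision=4,suppress=True)
u=np.array([np.cos(np.radians(BYAW)),np.sin(np.radians(BYAW))])
for d in list(np.arange(-.13,-.015,.02))+[-.01,-.004]+list(np.arange(-.002,.0065,.001)):
    manip.servo_line([*pull(HOME+d*u,BYAW),.029],vel=.05)
    F=manip.current_force(); p=manip.current_tool_pos()[:2]
    print(round(d,4),F,"along",((p-pull(HOME,BYAW))@u).round(4),manip.current_finger_gap())
    if -(F[:2]@u)>10 or abs(F[:2]@[-u[1],u[0]])>15: print("stop");break
print(manip.current_clock())
a=img("scene");b=img("top")
cv2.imwrite("pics/s3.png",np.hstack([cv2.resize(a[190:330,210:350],(400,400)),cv2.resize(b[60:200,240:380],(400,400))]))
```

```text
-0.13 [ 0.381   0.4117 -0.0662] along -0.1298 0.013869580224658578
-0.11 [ 0.5958  0.4526 -1.2276] along -0.1096 0.01412112026788858
-0.09 [ 0.1181  0.1693 -1.8152] along -0.0897 0.013897130765038613
-0.07 [ 0.0186  0.409  -2.0035] along -0.0698 0.013991853600899619
-0.05 [-0.3108 -0.4703 -1.8916] along -0.0497 0.013629623480450508
-0.03 [ 0.0506  0.6647 -2.6345] along -0.0297 0.013871176725692923
-0.01 [ 0.6748 -0.1131 -0.9333] along -0.0097 0.01371771044385202
-0.004 [ 0.9543  1.4658 -0.8359] along -0.0038 0.014196964429862968
-0.002 [-1.6452  0.6819  0.9577] along -0.0024 0.013971641310622208
-0.001 [-1.6803 -0.3299  1.0437] along -0.0009 0.013731947465129925
0.0 [-0.5422  0.3712 -1.4219] along 0.0003 0.013677107908167776
0.001 [-0.064   0.011  -1.5388] along 0.0013 0.013733402494508008
0.002 [-2.5257  0.6767  0.5302] along 0.0015 0.013535523081071123
0.003 [-5.747   1.286   3.4562] along 0.0016 0.013824899915517795
0.004 [-9.4234  0.1617  6.8324] along 0.0016 0.01423272867151841
0.005 [-10.7151   0.7918   8.2689] along 0.0016 0.013688190797273573
stop
16.5167
```

View pics/s3.png

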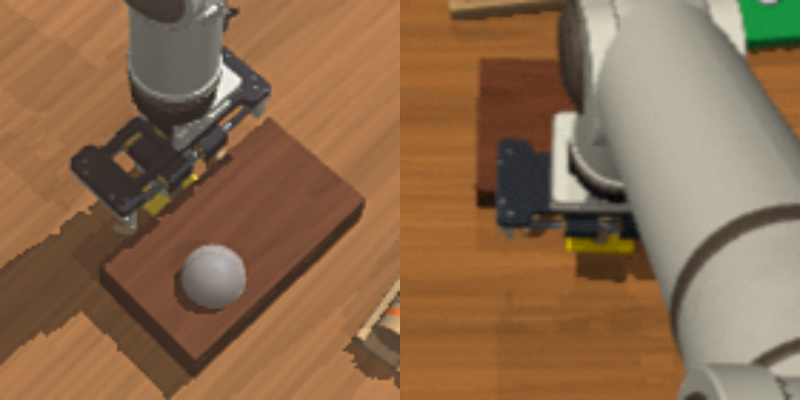

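It met the back wall 1.6 mm past my home estimate (2 mm expected). I'll relax the push, release and rise, then look.

Run:
```python
from h import *
np.set_printoptions(precision=4,suppress=True)
u=np.array([np.cos(np.radians(BYAW)),np.sin(np.radians(BYAW))])
manip.servo_line([*pull(HOME+.0010*u,BYAW),.029],vel=.02)
print(manip.current_force(),manip.current_tool_pos())
effector.open_jaws()
P=pull(HOME,BYAW)
manip.servo_line([*P,.25],vel=.15)
manip.move_pose([.45,.30,.3],tq(0))
print(manip.current_clock(),manip.current_finger_gap())
a=img("scene");b=img("top")
A=on_plane
print("pull top expected scene/top crop px",(pix("scene",[[*pull(HOME,BYAW),.058]])-[210,190])*400/140,(pix("top",[[*pull(HOME,BYAW),.058]])-[240,60])*400/140)
m=yellow(b); m[:, :250]=0
for k in cv2.findContours(m,0,2)[0]:
    if cv2.contourArea(k)>20: print("lip top",on_plane("top",cv2.boxPoints(cv2.minAreaRect(k)),.006)[:,:2])
print("lip expected outer x",(HOME-.098*u))
cv2.imwrite("pics/s4raw.png",b)
cv2.imwrite("pics/s4.png",np.hstack([cv2.resize(a[190:330,210:350],(400,400)),cv2.resize(b[60:200,240:380],(400,400))]))
im=cv2.imread("pics/top0raw.png"); d=cv2.absdiff(im,b)[180:245,385:440]; print("blue diff",d.mean())
```

```text
[-0.219   0.7074 -1.2246] [ 0.6467 -0.0179  0.029 ]
21.2917 0.09184073030817154
pull top expected scene/top crop px [[167.3033 162.9225]] [[203.4079 215.4262]]
lip top [[ 0.6801  0.0251]
 [ 0.6789 -0.0618]
 [ 0.627  -0.0602]
 [ 0.6281  0.026 ]]
lip expected outer x [ 0.6273 -0.0173]
blue diff 5.445687645687646
```

View pics/s4.png

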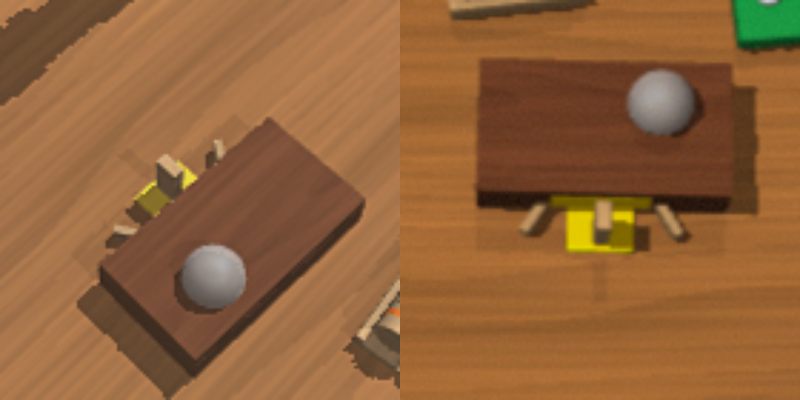

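The tray is flush in the bay, with only the lip and pull outside (right panel (600,230)). The lip edge is at x=0.6275 against 0.627 expected. A quick blue-tray check, then hand in.

Run:
```python
from h import *
a=cv2.imread("pics/top0raw.png");b=cv2.imread("pics/s4raw.png")
for i in(a,b):
    m=cv2.inRange(cv2.cvtColor(i,cv2.COLOR_BGR2HSV),(100,120,40),(130,255,255))[170:250,380:445]
    M=cv2.moments(m,True);print(M["m00"],M["m10"]/M["m00"],M["m01"]/M["m00"])
manip.hand_in()
print(manip.current_clock())
```

```text
1498.0 31.76502002670227 39.60080106809079
1498.0 31.753004005340454 39.62883845126836
the job is handed in; nothing more can be done
the job is handed in; nothing more can be done
```

The small yellow tray is home in the bay under the cedar step, released, and the job is handed in. I gripped it by its pull, slid it along the shelf between the wings and pushed until it met the back wall. That was 1.6 mm past my home estimate, where 2 mm was expected. I then relaxed the push, opened the jaws and moved the arm clear.

**Tray position:** in the last pictures the box is flush with the mouth, and the lip edge measures x = 0.6275 m against 0.627 m expected.

**Blue tray:** it did not move; its outline shifted by less than 0.05 px.

**Forces and time:** wrist force stayed under about 14 N at the readings I took. The clock stood at 21.3 s just before hand-in.

**Coin:** it was lying in the tray at the mouth. I could not see it afterwards because the roof covers it, so that it is still in the tray is inferred rather than seen.

**Measurement that failed:** my colour-mask fit of the step roof did not work. I took the bay's position from the wings instead; they measured 133.9 mm apart at the tips against 134 mm stated.

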